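# Compression nut: finger-tight, then a quarter turn with the spanner

### The arm

A 6-joint arm with a two-finger parallel gripper is mounted at the origin on a cart in front of the work surface, level with it; the furniture and walls round the work are solid. World frame = base frame: x ahead of the robot, y to its left, z up, the work surface at z = 0. Lengths are in mm, angles in rad, forces in N, time in s.
With the tool pointing down it reaches from about 350 to 775 mm from the base axis. Payload 7.3 kg.
Tool frame: the origin (TCP) lies midway between the tips of the shut fingers; the grasp point (between the pads) lies 19 mm behind it; x points along the fingers, y is the direction in which the jaws open and shut, and the axes are right-handed (so a half turn about x gives the same grasp; the last joint's range is limited). The gripper opens to 92 mm and grips with 3 to 60 N. Pads are 19 mm wide; open, the fingers measure 130 mm over their backs; the gripper's body (75 mm by 190 mm) begins 47 mm behind the grasp point.
Start: joints at [-1.378, 0.342, 1.524, -0, 1.275, -0.146], TCP at [174.51, -495.168, 226.741] pointing down, gripper open.
Joint ranges: [-2.53, 2.53], [-0.77, 2.02], [0.04, 2.7], [-1, 4.14], [0.28, 2.66], [-3.11, 3.11]. Speed limits (rad/s): [2.57, 2.57, 3.14, 3.14, 3.14, 3.14].

### API

Orientations are given as [roll, pitch, yaw] about the fixed x, y, z axes, in that order (R = Rz(yaw) Ry(pitch) Rx(roll)).
In Python, from plant import get_obs, capture, close_job gives the robot as it stands. The module is installed in compiled form; this text tells all that it offers.
- The arm moves only by the tool send_rows, never from a script. Its argument "moves" is a list of rows, each a list of 4 numbers: the shift along the tool's x, y, z in mm, then the turn about the tool's x in degrees. In form: [[tx, ty, tz, yaw], ...]. A call has 1 to 8 rows; each row shifts and turns the commanded pose from where the row before left it, along the tool's axes as they then stand; what a row does not reach is not made up. A row lasts 1/8 s, in which the tool goes at most 62.5 mm and 10.7 degrees, less where a joint would pass 70% of its speed; a pose out of reach is approached as far as the arm can. A call with a gripper value outside its range is refused whole. "hand" is the opening, from 0 (shut) to 1 (fully open), set as the call begins (left out, the last holds). The fingers move at their own pace and stop on an object; the grip force is fixed at half the most. Time passes only in rows, so rows that do not move let the fingers close. It gives the time, the measured TCP pose, the force and the opening at its end, in the units of the state.
- get_obs(): the state, without advancing time (a new reading comes with each control period).
- capture(name): name is "scene" or "side" or "wrist"; returns a dict with "image" (480x640x3 uint8, red, green, blue), "K" (3x3 intrinsics, pixels), "dist" ([k1, k2, p1, p2, k3] as OpenCV has them; the pictures are not rectified), "position" and "attitude" of the camera in the world; the wrist camera has in their place "mount" (4x4, takes a point from camera to tool coordinates, whose origin is the TCP and whose axes are the tool frame's). Camera axes: x right, y down, z forward; pixel columns grow to the right and rows downward; lengths in mm; the calibration is good to about 2 mm. A picture is of the moment at which its call begins: read the wrist's pose just before it. There is no depth.
- close_job(): hands the job in, once; it reports no verdict.
The state is a dict: "time": time; "joint_positions": joint angles; "dq": joint speeds; "tau": joint torques, N m; "tool_pos": TCP position; "tcp_rot": TCP orientation; "contact_force": force on the tool from outside, world axes, zero at the start; "moment": the same for the moment, N m; "grip_width": finger opening in mm.
Only numpy, scipy, OpenCV 4.12 (cv2) and the standard library are available. Lean on these libraries where they do the work, as an engineer would, in place of code of your own. Each camera call takes 0.05 s, during which the arm holds its last target. There are 200 camera calls.

### The job

Make up the compression fitting on the test block: with the gripper's fingers run the loose nut clockwise (seen from above) until it is finger-tight. Then draw the spanner by its head out of the wooden rack, lay it flat on the open bench clear of the rack and let go, take it again by its handle, and with its jaw tighten the nut a quarter turn past finger-tight. Finally take the spanner off the nut and leave it lying flat on the bench, clear of the fitting and the rack, without disturbing the other things.

Things in the scene. Friction and masses are not known exactly. Their poses are not given: they have to be found in the camera images.
- fitting: Fixed test block with the fitting on the bench; origin at the centre of its underside, z up. Dark steel plate 120 (x) x 110 (y) x 12 mm; on it a coaxial brass body up to 50 mm across, flat shoulder at z = 50 mm. Capped side port along -y to y = -53 mm, below z = 36 mm. Paint marks on the plate: white toward +y (the nut's red mark stands here at finger-tight), blue toward +x (a quarter turn on).
- nut_hex (a point): On the nut's vertical axis, mid-height of its steel hexagon, 59 mm above the bench; turns with the nut. Hexagon 41 mm across flats, 52 to 66 mm above the bench. The x axis is normal to a pair of flats (others every 60 deg); a red mark on the hexagon's top points along +y. At finger-tight its axes are parallel to the fitting's. The nut stays at its height as it turns.
- nut_collar (a point): On the same axis, mid-height of the nut's round knurled finger collar, 18 mm across, 66 to 86 mm above the bench. The hexagon below is wider, so fingertips gripping the collar stay above 66 mm. A copper tube 12 mm across stands up through it to 112 mm.
- run_down (a joint): Turn of the loose nut in rad: 0 = finger-tight, negative = still unscrewed by that much (start -1.35 to -0.85; it can go back to -2.4). It grows as the nut turns clockwise seen from above. Light drag of about 0.06 N m, then a firm stop at 0.
- extra_turn (a joint): Turn of the nut past finger-tight in rad, clockwise seen from above: 0 at the start, up to 3.1. It takes about 0.36 N m; fingers gripping the round collar with 15 N or less slip. It stays where it is left; turning back first loosens run_down. The spanner has about 4 deg of play either way and gives some 5 to 10 deg more under load before the nut follows; ease it back square to the flats before drawing it off.
- rack: Fixed wooden spanner rack on the bench, 60 mm wide (x), 36 mm high, from y = -70 to +80 mm, origin on its underside. A roofed pocket 32 mm wide and 18 mm high at bench level opens only at its -y face; back wall inside at y = +74 mm. Its -y face looks roughly to the robot's left (world +y).
- spanner: Loose flat steel open-ended spanner, 0.45 kg, lying flat, y from -153 (jaw tips) to +108 mm, 9 mm thick, origin on its underside, centre of mass near y = -49 mm. Handle: straight shank 16 mm wide, y -45 to +105 mm. Head 73 mm wide, y below -74 mm. At the start the handle is in the rack's pocket, axes along the rack's, origin near (0, -40 mm) of its frame, y below -30 mm sticking out.
- spanner_mouth (a point): Where the nut's axis stands when the spanner is home on it: x = 0, y = -134 mm, mid-thickness, in the spanner's frame; axes as the spanner's. The mouth is 42.6 mm wide in x, open toward -y; its parallel jaw faces are normal to x, tips at y = -153 mm, floor at y = -109 mm.
- spanner_neck (a point): On the spanner's neck behind the head, x = 0, y = -62 mm of the spanner's frame, mid-thickness; 16 mm wide here. In the rack it lies about 32 mm in front of the pocket's mouth, free to be gripped from above across the neck.
- tape_brown: Bystander, loose: brown tape roll, 90 mm across, 22 mm high, lying flat. Origin at the centre of its underside.
- polish_tin: Bystander, loose: round polish tin with red lid, 66 mm across, 27 mm high. Origin at the centre of its underside.
- red_block: Bystander, loose: dark red wooden block, 50 x 60 x 45 mm. Origin at the centre of its underside.
- pliers: Bystander, loose: pliers with red handles, 52 x 164 x 12 mm, lying flat. Origin at the centre of its underside.
- oil_can: Bystander, loose: brown oil can with a tall spout, 66 mm across, 135 mm high. Origin at the centre of its underside.

How it is judged (in metres and radians):
On the way, in this order (a step that is already met when the one before it is completed fails the run):
1. the nut is run down finger-tight, not past it (value of joint run_down above -0.06 rad and value of joint extra_turn below 0.1 rad), for 0.2 s.
2. the spanner lies flat on the bench clear of the rack, let go (height (world z) of spanner below 0.01 m and angle between spanner's own z axis and vertical below 0.12 rad and linear speed of spanner below 0.02 m/s and (y of spanner in the frame of rack below -0.178 m or x of spanner in the frame of rack above 0.09 m or x of spanner in the frame of rack below -0.09 m or y of spanner in the frame of rack above 0.25 m) and contact force between the fingers and spanner below 0.1 N), for 0.2 s.
3. the spanner, held by its handle, is tightening the nut (contact force between spanner and run_down above 1 N and value of joint extra_turn between 0.3 and 1.3 rad and y of the grasp point in the frame of spanner above -0.045 m and contact force between the fingers and spanner above 1 N), for 0.1 s.
At the end, for the whole second after the job is handed in: extra_turn is 1.25 to 1.89 rad (quarter turn, give or take 18 deg), run_down above -0.12 rad; the spanner lies flat and still on the bench, its origin over 150 mm from the nut's axis and clear of the rack (over 178 mm in front of the rack's origin or 90 mm beside it) (value of joint run_down above -0.12 rad and value of joint extra_turn between 1.25 and 1.89 rad and (y of spanner in the frame of rack below -0.178 m or x of spanner in the frame of rack above 0.09 m or x of spanner in the frame of rack below -0.09 m or y of spanner in the frame of rack above 0.25 m) and horizontal distance between spanner and nut_hex above 0.15 m and height (world z) of spanner below 0.01 m and angle between spanner's own z axis and vertical below 0.12 rad and linear speed of spanner below 0.02 m/s); the robot touches nothing.
It fails at once if the nut is turned past finger-tight with the fingers on it (contact force between the fingers and run_down above 1 N and value of joint extra_turn above 0.15 rad).
It fails at once if the loose nut is run down with the spanner (contact force between spanner and run_down above 1 N and value of joint run_down below -0.4 rad).
It fails at once if a bystander is pushed more than 30 mm (distance of any of tape_brown, polish_tin, red_block, pliers, oil_can from where it was at the start of the episode above 0.03 m).
It also fails if it takes over 72 s, if anything falls off the work surface, if the arm or the gripper's body presses on something with over 40 N, if the wrist force passes 120 N, or if a joint passes its speed limit or range.

## Working session

There is one attempt and no reset: what is moved stays moved. The work goes in short steps, Python scripts to look and compute and a tool call to move; the robot and the scene stay as the last step left them, time stands still between calls to the robot, and variables do not carry over. Pictures are saved under pics/ and viewed, about 8 in all and at most 12, crops included, and the job is handed in when it is done.

Besides the shell and the picture viewer there is one more tool, called after "Call:" by a JSON object that holds its "op" and its "data", one argument or row to a line. send_rows: Moves the arm, as the interface text tells. Its arguments: {"type":"object","properties":{"moves":{"type":"array","items":{"type":"array","items":{"type":"number"}}},"hand":{"type":"number"}},"required":["moves"]}

```bash
mkdir -p pics
cat > h.py <<'E'
import numpy as np, cv2, json
from plant import get_obs, capture
from scipy.spatial.transform import Rotation as R
def snap(n,f):
    o=get_obs(); c=capture(n); cv2.imwrite('pics/'+f,c['image'][:,:,::-1])
    d={k:np.array(v).tolist() for k,v in c.items() if k!='image'}
    d['obs_pos']=np.array(o['tool_pos']).tolist(); d['obs_rot']=np.array(o['tcp_rot']).tolist()
    json.dump(d,open('pics/'+f+'.json','w')); return d
E
python3 - <<'E'
from h import *
for n in ['scene','side','wrist']:
    d=snap(n,n+'1.png'); print(n,d)
print(get_obs())
E
```

```text
scene {'K': [[601.6715134441947, 0.0, 320.9359154871755], [0.0, 601.6715134441947, 236.47662042159254], [0.0, 0.0, 1.0]], 'dist': [-0.15944704174311153, 0.0, 0.0, 0.0, 0.0], 'position': [-585.0368377810491, -1164.1654723190286, 808.83936682146], 'attitude': [-1.993451219423239, -0.002026020309374932, -0.8133121443826132], 'obs_pos': [174.41046676317268, -494.7278741344817, 226.04072078330694], 'obs_rot': [-1.6937648921971336, 1.5692292135817527, 1.7866312361338654]}
side {'K': [[589.2490711366204, 0.0, 315.05898383028875], [0.0, 589.2490711366204, 235.26970613925738], [0.0, 0.0, 1.0]], 'dist': [-0.039746355151523874, 0.0, 0.0, 0.0, 0.0], 'position': [386.4148667617453, -1181.974993831192, 1008.9550519454205], 'attitude': [-2.273268903367871, -0.000766563729555525, -0.15598022984688797], 'obs_pos': [174.41338805695722, -494.7598025478364, 226.05019373403735], 'obs_rot': [-1.7105484801903297, 1.569258337050274, 1.769780235455092]}
wrist {'K': [[380.0260119496196, 0.0, 319.95513027842264], [0.0, 380.0260119496196, 233.09772151783565], [0.0, 0.0, 1.0]], 'dist': [-0.06329505518526403, 0.0
[... 412 characters left out ...]
5683, 1.5693651094672445, 1.774581095775751]}
{'time': 0.15, 'joint_positions': array([-1.37801161e+00,  3.42559328e-01,  1.52475272e+00, -2.07162252e-05,
        1.27540356e+00, -1.45969966e-01]), 'dq': array([-0.00162745, -0.00150843, -0.00274643, -0.00042892,  0.00018629,
        0.00052331]), 'tau': array([ 1.15952040e-03, -4.31468439e+01, -2.44353426e+01,  7.17583112e-02,
        5.37086022e-02, -7.55672568e-05]), 'tool_pos': array([ 174.43855416, -494.86888769,  226.22201805]), 'tcp_rot': array([-1.69912508,  1.56967321,  1.7812283 ]), 'contact_force': array([0.87524413, 0.14878542, 0.40589424]), 'moment': array([ 0.02561114, -0.01810376, -0.00730879]), 'grip_width': 91.85909414130629}
```

View pics/scene1.png

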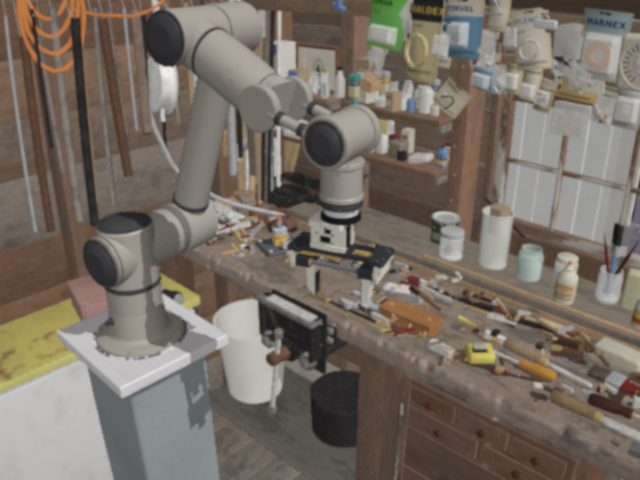

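View pics/side1.png

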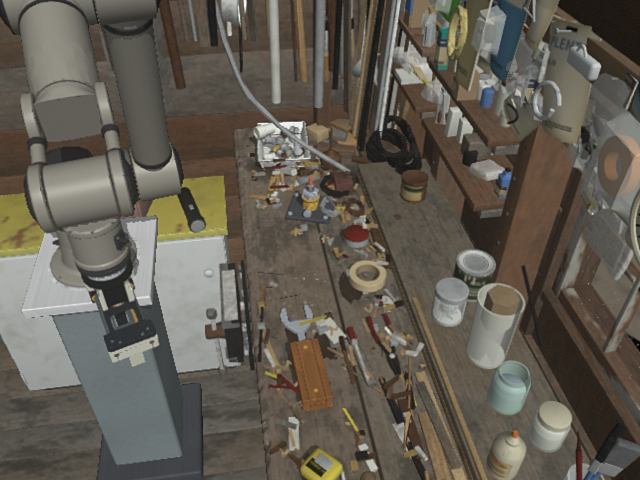

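Side view: fitting with orange/brass nut about (310,203), rack (311,373), spanner head (297,318) pointing to +y, tin (356,235), tape roll (367,276), pliers (281,383).

```bash
cat >> h.py <<'E'
def cam(d):
    if 'mount' in d:
        T=np.eye(4);T[:3,:3]=R.from_euler('xyz',d['obs_rot']).as_matrix();T[:3,3]=d['obs_pos']
        M=T@np.array(d['mount']); return M[:3,:3],M[:3,3]
    return R.from_euler('xyz',d['attitude']).as_matrix(),np.array(d['position'])
def ray(d,px):
    p=cv2.undistortPoints(np.array([[px]],float),np.array(d['K']),np.array(d['dist']))[0,0]
    M,o=cam(d); v=M@np.array([p[0],p[1],1]); return o,v/np.linalg.norm(v)
def atz(d,px,z):
    o,v=ray(d,px); return o+v*(z-o[2])/v[2]
def tri(obs):
    A=np.zeros((3,3));b=np.zeros(3)
    for d,px in obs:
        o,v=ray(d,px);P=np.eye(3)-np.outer(v,v);A+=P;b+=P@o
    x=np.linalg.solve(A,b); return x,[np.linalg.norm(np.cross(ray(d,p)[1],x-ray(d,p)[0])) for d,p in obs]
def proj(d,X):
    M,o=cam(d); q=cv2.projectPoints(np.array(X,float).reshape(-1,1,3),cv2.Rodrigues(M.T)[0],-M.T@o,np.array(d['K']),np.array(d['dist']))[0]
    return q.reshape(-1,2)
def ld(f): return json.load(open('pics/'+f+'.json'))
E
python3 - <<'E'
from h import *
d=ld('side1.png')
np.set_printoptions(precision=1,suppress=True)
for n,p,z in [('fit',(310,203),30),('rackFL',(293,342),36),('rackFR',(322,338),36),('rackBR',(332,402),36),('rackBL',(303,410),36),('spL',(281,310),5),('spR',(312,308),5),('tin',(356,235),14),('tape',(367,276),11),('pliers',(281,383),6),('brown',(344,180),0)]: print(n,atz(d,p,z))
im=cv2.imread('pics/side1.png')
a=cv2.resize(im[150:300,240:440],None,fx=4,fy=4,interpolation=cv2.INTER_CUBIC); cv2.imwrite('pics/c1.png',a)
E
```

```text
fit [574.4  98.1  30. ]
rackFL [ 465.7 -383.4   36. ]
rackFR [ 527.9 -382.2   36. ]
rackBR [ 520.9 -541.2   36. ]
rackBL [ 463.4 -550.1   36. ]
spL [ 453.  -260.6    5. ]
spR [ 524.2 -265.5    5. ]
tin [675.7 -36.5  14. ]
tape [ 671. -188.   11.]
pliers [ 430.4 -461.     6. ]
brown [697.2 234.    0. ]
```

View pics/c1.png

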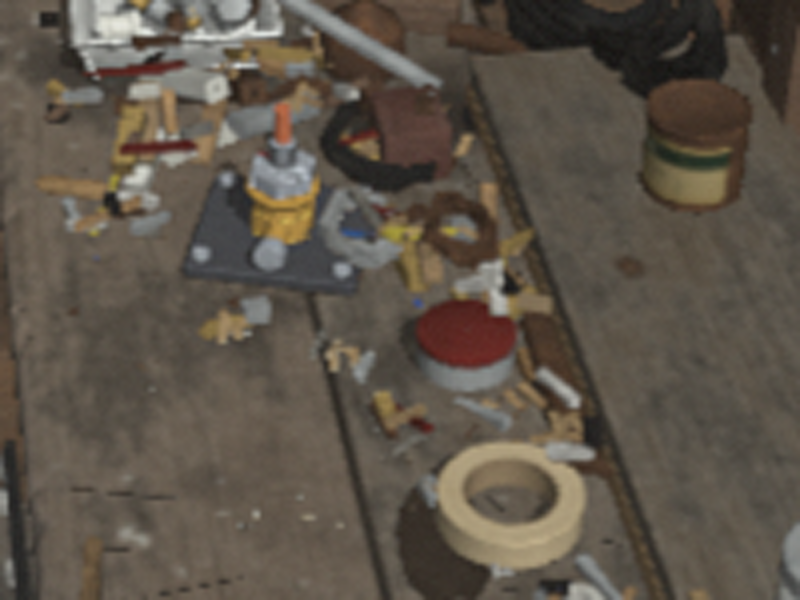

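Crop: fitting plate with copper tube top at crop (284,108), red block (410,130), tin (466,340), tape (512,500); no oil can close to the fitting. Next: move over the fitting.

```bash
cat >> h.py <<'E'
np.set_printoptions(precision=2,suppress=True)
def plan(x,y,z,ydir_deg=None):
    """shift in tool axes to reach TCP xyz; ydir_deg = wanted world heading of tool y (mod 180 chosen nearest)"""
    o=get_obs(); T=R.from_euler('xyz',o['tcp_rot']).as_matrix(); p=np.array(o['tool_pos'])
    hy=np.degrees(np.arctan2(T[1,1],T[0,1])); s=T.T@(np.array([x,y,z])-p)
    print('t',o['time'],'pos',p,'tool x',T[:,0],'y heading',round(hy,1),'z heading',round(np.degrees(np.arctan2(T[1,2],T[0,2])),1),'J',o['joint_positions'],'F',o['contact_force'],'M',o['moment'],'w',o['grip_width'])
    print('shift',s)
    if ydir_deg is not None:
        d=(hy-ydir_deg); print('turn(+cw)',(d+90)%180-90, 'full',(d+180)%360-180)
E
python3 -c "
from h import *
d=ld('side1.png');e=ld('scene1.png')
print(atz(d,(311,177.5),112),atz(d,(311,192),76)); plan(570,100,226,0)"
```

```text
[578.03 101.75 112.  ] [575.49  85.88  76.  ]
t 0.15 pos [ 174.44 -494.87  226.22] tool x [-0.  0. -1.] y heading -70.6 z heading -160.6 J [-1.38  0.34  1.52 -0.    1.28 -0.15] F [0.88 0.15 0.41] M [ 0.03 -0.02 -0.01] w 91.85909414130629
shift [   0.78 -429.61 -570.77]
turn(+cw) -70.59043551836372 full -70.59043551836372
```

Call:
{"op": "send_rows", "data": {
  "moves": [
    [0,-20,-30,0],
    [0,-30,-42,0],
    [0,-33,-44,0],
    [0,-33,-44,0],
    [0,-33,-44,0],
    [0,-33,-44,0],
    [0,-33,-44,0],
    [0,-33,-44,0]
  ]
}}

```text
time: 1.15
tool_pos: [409.7, -148.0, 226.7]
tcp_rot: [1.968, 1.571, -0.835]
contact_force: [0.8, -0.6, 0.0]
grip_width: 91.7
```

Call:
{"op": "send_rows", "data": {
  "moves": [
    [0,-33,-44,0],
    [0,-33,-44,0],
    [0,-33,-44,0],
    [0,-33,-43,0],
    [0,-30,-40,0],
    [0,-20,-20,0],
    [0,0,0,0]
  ]
}}

```text
time: 2.02
tool_pos: [570.3, 101.8, 225.8]
tcp_rot: [-0.345, 1.57, 3.139]
contact_force: [-0.7, 0.6, 0.1]
grip_width: 91.6
```

```bash
python3 -c "
from h import *
d=snap('wrist','w2.png');plan(575,100,226,40)"
```

```text
t 2.075 pos [569.84 100.62 226.02] tool x [-0. -0. -1.] y heading -70.5 z heading -160.5 J [ 0.04  0.44  1.37 -0.    1.33  1.27] F [-0.8  -0.13 -0.25] M [ 0.02 -0.04  0.04] w 91.99837838035901
shift [ 0.01  2.3  -4.66]
turn(+cw) 69.50578039053948 full -110.49421960946052
```

View pics/w2.png

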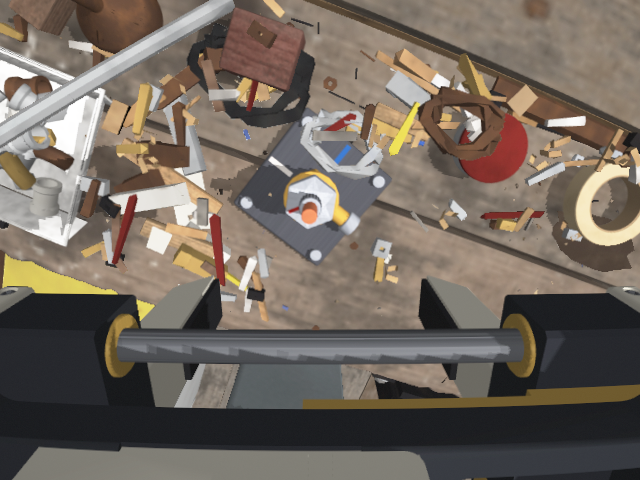

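Wrist view: fitting plate with nut at (312,195), tube top (310,212), white mark ~(280,163), blue ~(343,155), side port (347,222). A crop for detail, plus plate geometry.

```bash
python3 -c "
from h import *
d=ld('w2.png');im=cv2.imread('pics/w2.png')
cv2.imwrite('pics/c2.png',cv2.resize(im[95:275,220:410],None,fx=4,fy=3.3,interpolation=cv2.INTER_CUBIC))
"
```

```text
(no output)
```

View pics/c2.png

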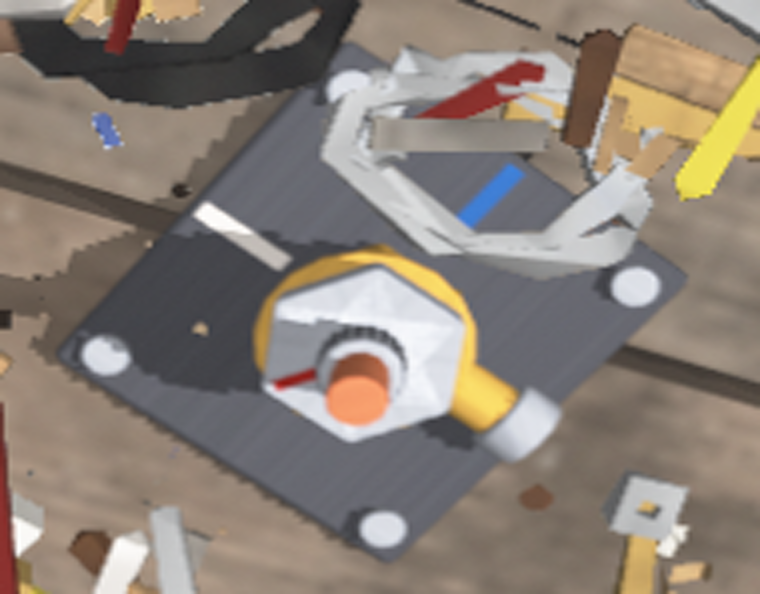

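Crop: white mark (203,212)-(282,265), blue (515,172)-(462,222), red mark outer (277,385), tube top (358,397), plate corners (62,352),(385,562),(687,272).

```bash
python3 -c "
from h import *
d=ld('w2.png')
P=lambda x,y:(220+x/4,95+y/3.3)
for n,p,z in [('c1',(62,352),12),('c2',(385,562),12),('c3',(687,272),12),('c4',(352,40),12),('w_o',(203,212),12),('w_i',(282,265),12),('b_o',(515,172),12),('b_i',(462,222),12),('red_o',(277,385),66),('red_i',(315,376),66),('tube',(358,397),112),('coll',(362,365),86)]: print(n,atz(d,P(*p),z))
s=ld('side1.png')
print(tri([(d,P(358,397)),(s,(311,177))]))
"
```

```text
c1 [541.72 181.9   12.  ]
c2 [504.2   82.89  12.  ]
c3 [616.55  43.64  12.  ]
c4 [651.44 142.85  12.  ]
w_o [593.62 161.11  12.  ]
w_i [585.16 138.11  12.  ]
b_o [629.67  93.89  12.  ]
b_i [611.8 100.9  12. ]
red_o [563.95 128.05  66.  ]
red_i [568.97 121.1   66.  ]
tube [578.3 113.3 112. ]
coll [579.62 113.61  86.  ]
(array([578.31, 112.59, 106.63]), [np.float64(1.3829197243246774), np.float64(1.3829197243247275)])
```

Call:
{"op": "send_rows", "data": {
  "moves": [
    [0,0,0,-9.5],
    [0,0,0,-9.5],
    [0,0,0,-9.5],
    [0,0,0,-9.5],
    [0,0,0,-9.5],
    [0,0,0,-9.5],
    [0,0,0,-9],
    [0,0,0,0]
  ]
}}

```text
time: 3.08
tool_pos: [569.7, 98.9, 226.8]
tcp_rot: [-0.553, 1.57, -2.207]
contact_force: [-0.1, -0.2, 0.8]
grip_width: 91.8
```

```bash
python3 -c "
from h import *
plan(578.4,113,69,-5)"
```

```text
t 3.075 pos [569.69  98.9  226.79] tool x [-0. -0. -1.] y heading -4.8 z heading -94.8 J [ 0.04  0.44  1.37 -0.    1.33  0.12] F [-0.06 -0.22  0.77] M [-0.03 -0.11  0.01] w 91.78538356011822
shift [157.78   7.55 -14.84]
turn(+cw) 0.2468013212965161 full 0.2468013212965161
```

Call:
{"op": "send_rows", "data": {
  "moves": [
    [0,7.5,-14.5,0],
    [25,0,0,0],
    [40,0,0,0],
    [40,0,0,0],
    [30,0,0,0],
    [15,0,0,0],
    [6,0,0,0],
    [0,0,0,0]
  ]
}}

```text
time: 4.08
tool_pos: [579.3, 114.2, 71.2]
tcp_rot: [1.641, 1.57, -0.011]
contact_force: [0.3, -0.8, 0.4]
grip_width: 91.5
```

```bash
python3 -c "
from h import *
d=snap('wrist','w3.png');plan(578.4,113,69,-5)
print(proj(d,[[578.4,113,112],[578.4,113,86],[578.4,113,66]]))
"
```

```text
t 4.125 pos [579.53 114.14  71.68] tool x [ 0.  0. -1.] y heading -4.6 z heading -94.6 J [ 0.06  0.62  1.53 -0.    0.99  0.15] F [-0.17  0.36  0.51] M [-0.01 -0.13  0.06] w 91.55175048285103
shift [ 2.68 -1.04  1.23]
turn(+cw) 0.3933407178447652 full 0.393340717844751
[[313.87 353.93]
 [314.72 317.75]
 [315.21 296.54]]
```

View pics/w3.png

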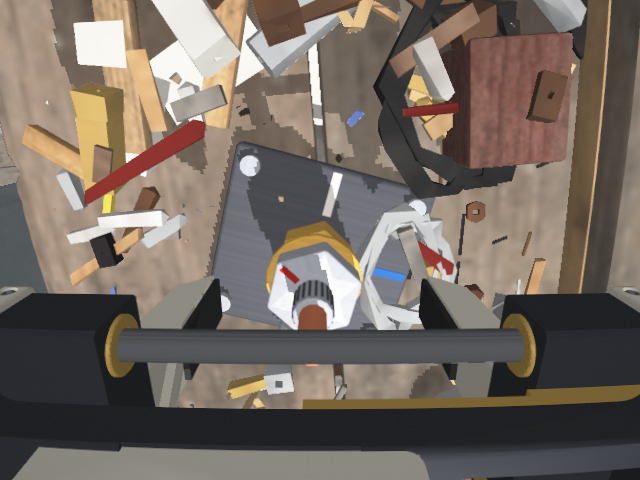

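Wrist close-up: collar at (314,292) between fingers, red mark (289,272), white mark (331,193). Closing.

Call:
{"op": "send_rows", "data": {
  "moves": [
    [2,-1,1,0],
    [0,0,0,0],
    [0,0,0,0],
    [0,0,0,0],
    [0,0,0,0],
    [0,0,0,0]
  ],
  "hand": 0
}}

```text
time: 4.88
tool_pos: [577.7, 113.1, 68.7]
tcp_rot: [0.205, 1.571, -1.446]
contact_force: [-0.6, 0.2, -0.8]
grip_width: 36.5
```

Call:
{"op": "send_rows", "data": {
  "moves": [
    [0,0,0,4],
    [0,0,0,8],
    [0,0,0,8],
    [0,0,0,8],
    [0,0,0,8],
    [0,0,0,4],
    [0,0,0,0]
  ]
}}

```text
time: 5.75
tool_pos: [576.1, 113.1, 68.5]
tcp_rot: [-0.708, 1.567, -3.058]
contact_force: [-5.2, -0.5, 4.6]
grip_width: 17.1
```

```bash
python3 -c "
from h import *
d=snap('wrist','w4.png');plan(578.4,113,69,-65)
im=cv2.imread('pics/w4.png');cv2.imwrite('pics/c4.png',cv2.resize(im[130:330,200:430],None,fx=3.4,fy=3,interpolation=cv2.INTER_CUBIC))
"
```

```text
t 5.8 pos [576.09 113.06  68.53] tool x [-0. -0. -1.] y heading -44.6 z heading -134.6 J [ 0.06  0.62  1.54 -0.    0.99  0.84] F [-4.63  0.08  4.53] M [-0.01  0.9  -0.01] w 16.909481769075178
shift [-0.48  1.69 -1.57]
turn(+cw) 20.43689430618892 full 20.43689430618892
```

View pics/c4.png

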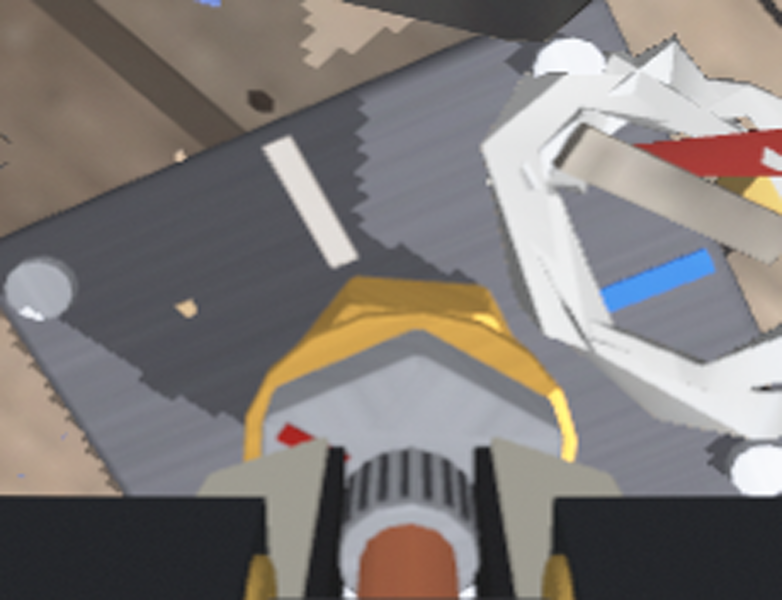

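Crop: red mark outer end (285,432), white mark (280,145)-(343,258), fingers on the collar.

```bash
cat >> h.py <<'E'
def head(d,px,z,c=(578.4,113)):
    q=atz(d,px,z); return np.degrees(np.arctan2(q[1]-c[1],q[0]-c[0])),np.hypot(q[1]-c[1],q[0]-c[0]),q
E
python3 -c "
from h import *
d=ld('w4.png');P=lambda x,y:(200+x/3.4,130+y/3)
for n,p,z in [('red',(282,428),66),('red2',(345,456),66),('wo',(275,145),12),('wi',(343,258),12),('bo',(713,262),12),('apex',(418,330),66)]: print(n,head(d,P(*p),z),head(d,P(*p),z,(577,113))[0])
d=ld('w3.png')
print(head(d,(283,267),66))
"
```

```text
red (np.float64(103.58505632212476), np.float64(21.525758009934798), array([573.34, 133.92,  66.  ])) 99.91173718212508
red2 (np.float64(101.28651519576118), np.float64(11.919851853998967), array([576.07, 124.69,  66.  ])) 94.56296993347688
wo (np.float64(72.451427112905), np.float64(51.79776837601074), array([594.02, 162.39,  12.  ])) 70.98714954506221
wi (np.float64(72.93494539091765), np.float64(27.110082150977185), array([586.36, 138.92,  12.  ])) 70.15080632511449
bo (np.float64(-20.178395715958327), np.float64(56.22439514637881), array([631.17,  93.61,  12.  ])) -19.69752187391263
apex (np.float64(45.37173905236726), np.float64(27.11071371329566), array([597.45, 132.29,  66.  ])) 43.34061592730198
(np.float64(129.8475059535832), np.float64(21.230845497495295), array([564.8, 129.3,  66. ]))
```

Call:
{"op": "send_rows", "data": {
  "moves": [
    [0,0,0,6],
    [0,0,0,8],
    [0,0,0,8],
    [0,0,0,3],
    [0,0,0,0]
  ]
}}

```text
time: 6.42
tool_pos: [576.1, 113.1, 68.5]
tcp_rot: [-0.283, 1.567, -3.069]
contact_force: [-5.2, -0.5, 4.5]
grip_width: 17.0
```

```bash
python3 -c "
from h import *
d=snap('wrist','w5.png');plan(578.4,113,69,-65)
im=cv2.imread('pics/w5.png');cv2.imwrite('pics/c5.png',cv2.resize(im[130:330,200:430],None,fx=3.4,fy=3,interpolation=cv2.INTER_CUBIC))
for i in range(4):print(get_obs()['moment'])
"
```

```text
t 6.475 pos [576.1  113.09  68.53] tool x [-0. -0. -1.] y heading -69.6 z heading -159.6 J [ 0.06  0.62  1.54 -0.    0.99  1.28] F [-6.32  0.67  3.58] M [0.03 1.   0.01] w 16.942956910398824
shift [-0.48  0.88 -2.13]
turn(+cw) -4.560281621008102 full -4.560281621008102
[0.03 1.   0.01]
[0.03 1.   0.01]
[0.03 1.   0.01]
[0.03 1.   0.01]
```

View pics/c5.png

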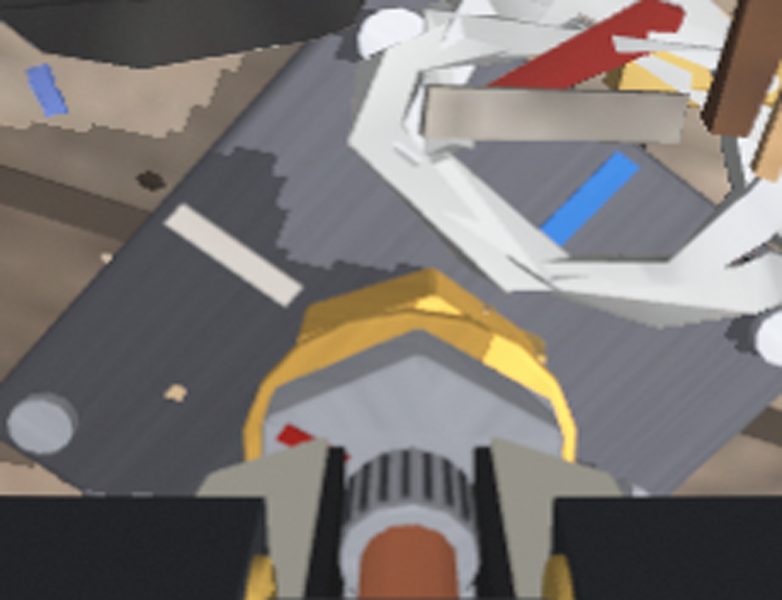

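Red mark still at (285,432) in the gripper view: no slip, about 9° remaining. Small steps watching moment.

Call:
{"op": "send_rows", "data": {
  "moves": [
    [0,0,0,3],
    [0,0,0,3],
    [0,0,0,0]
  ]
}}

```text
time: 6.85
tool_pos: [576.1, 113.1, 68.5]
tcp_rot: [-0.195, 1.567, -3.085]
contact_force: [-5.9, -1.1, 3.9]
grip_width: 16.7
```

```bash
python3 -c "
from h import *
plan(578.4,113,69,-78.5)"
```

```text
t 6.85 pos [576.09 113.1   68.52] tool x [-0. -0. -1.] y heading -75.6 z heading -165.6 J [0.06 0.62 1.54 0.   0.99 1.38] F [-5.89 -1.13  3.91] M [ 0.02  0.97 -0.02] w 16.723859453400998
shift [-0.49  0.67 -2.21]
turn(+cw) 2.91376221995246 full 2.9137622199524458
```

Call:
{"op": "send_rows", "data": {
  "moves": [
    [0,0,0,1.5],
    [0,0,0,0]
  ]
}}

```text
time: 7.1
tool_pos: [576.1, 113.1, 68.5]
tcp_rot: [-0.139, 1.567, -3.055]
contact_force: [-5.8, -1.1, 3.2]
grip_width: 17.1
```

```bash
python3 -c "
from h import *
plan(578.4,113,69,-78.5)"
```

```text
t 7.1 pos [576.06 113.12  68.51] tool x [-0. -0. -1.] y heading -77.0 z heading -167.0 J [ 0.06  0.62  1.54 -0.    0.99  1.41] F [-5.83 -1.13  3.22] M [0.04 0.98 0.13] w 17.058651134861968
shift [-0.5   0.65 -2.25]
turn(+cw) 1.4547475912911523 full 1.4547475912911523
```

Call:
{"op": "send_rows", "data": {
  "moves": [
    [0,0,0,1.5],
    [0,0,0,0]
  ]
}}

```text
time: 7.35
tool_pos: [576.3, 113.1, 68.5]
tcp_rot: [-0.111, 1.568, -3.053]
contact_force: [-7.5, 1.3, 3.1]
grip_width: 17.0
```

```bash
python3 -c "
from h import *
plan(578.4,113,69,-78.5)"
```

```text
t 7.35 pos [576.25 113.12  68.51] tool x [-0. -0. -1.] y heading -78.5 z heading -168.5 J [ 0.06  0.62  1.54 -0.    0.99  1.43] F [-7.51  1.35  3.11] M [0.04 0.96 0.21] w 17.034691331822497
shift [-0.49  0.55 -2.08]
turn(+cw) -0.035357264797696075 full -0.035357264797710286
```

Moment rises to 0.21 N m at y heading −78.5 (predicted stop −78.5): finger-tight. Releasing and going to the spanner.

Call:
{"op": "send_rows", "data": {
  "moves": [
    [0,0,0,0],
    [0,0,0,0],
    [0,0,0,0],
    [-5,0,0,0],
    [-30,0,0,0],
    [-45,0,0,0],
    [-45,0,0,0],
    [-35,0,0,0]
  ],
  "hand": 1
}}

```text
time: 8.35
tool_pos: [578.1, 113.1, 231.3]
tcp_rot: [2.97, 1.568, 0.027]
contact_force: [-0.1, 0.7, -0.7]
grip_width: 90.2
```

Call:
{"op": "send_rows", "data": {
  "moves": [
    [0,30,11,0],
    [0,54,21,0],
    [0,54,21,0],
    [0,54,21,0],
    [0,54,21,0],
    [0,54,21,0],
    [0,54,21,0],
    [0,45,17,0]
  ]
}}

```text
time: 9.35
tool_pos: [505.0, -310.8, 229.2]
tcp_rot: [2.097, 1.57, -0.847]
contact_force: [0.3, 0.5, -0.2]
grip_width: 91.7
```

Call:
{"op": "send_rows", "data": {
  "moves": [
    [0,30,11,-5],
    [0,0,0,-10],
    [0,0,0,-10],
    [0,0,0,-10],
    [0,0,0,-10],
    [0,0,0,-10],
    [0,0,0,-10],
    [0,0,0,-10]
  ]
}}

```text
time: 10.35
tool_pos: [500.9, -340.1, 229.1]
tcp_rot: [0.789, 1.57, -0.839]
contact_force: [0.5, -0.1, 0.4]
grip_width: 91.9
```

```bash
python3 -c "
from h import *
d=snap('wrist','w6.png');plan(498,-350,226,0)"
```

```text
t 10.4 pos [ 500.84 -340.12  229.11] tool x [ 0. -0. -1.] y heading -2.9 z heading -92.9 J [-0.72  0.49  1.29 -0.    1.37 -0.67] F [-0.28  0.05 -0.31] M [-0.01 -0.11  0.01] w 91.59966094428142
shift [ 3.11 -2.34 10.01]
turn(+cw) -2.86186734983049 full -2.8618673498305043
```

View pics/w6.png

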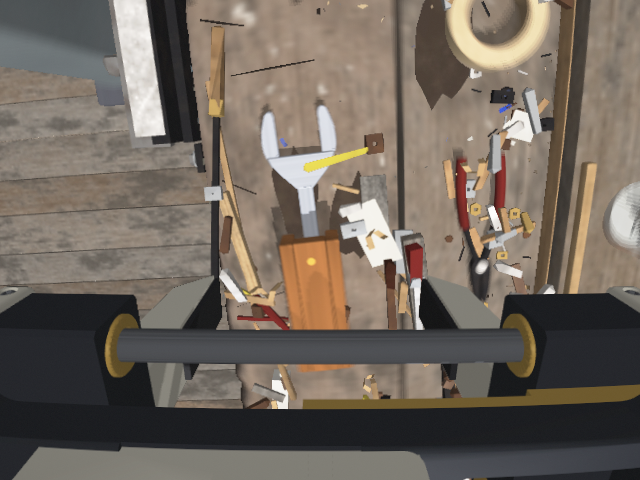

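Wrist view: spanner head tips at ~(268,104) and (325,100), neck around (307,200), rack front edge (280,237)-(338,232). Pliers to the right at (480,210), tape top.

```bash
python3 -c "
from h import *
d=ld('w6.png')
for n,p,z in [('tipL',(266,106),9),('tipR',(324,101),9),('headL',(261,140),9),('headR',(337,150),9),('neckL@200',(299,200),9),('neckR@200',(316,199),9),('neckL@228',(302,229),9),('neckR@228',(318,228),9),('rFL',(280,238),36),('rFR',(337,231),36),('rBL',(290,300),36),('rBR',(345,300),36),('pliers',(480,215),6)]: print(n,atz(d,p,z))
im=cv2.imread('pics/w6.png');cv2.imwrite('pics/c6.png',cv2.resize(im[85:255,230:400],None,fx=4,fy=3.5,interpolation=cv2.INTER_CUBIC))
"
```

```text
tipL [ 456.37 -246.59    9.  ]
tipR [ 511.75 -245.36    9.  ]
headL [ 448.51 -277.94    9.  ]
headR [ 521.95 -291.92    9.  ]
neckL@200 [ 481.15 -339.63    9.  ]
neckR@200 [ 498.45 -339.6     9.  ]
neckL@228 [ 482.01 -370.45    9.  ]
neckR@228 [ 498.67 -370.33    9.  ]
rFL [ 461.76 -370.41   36.  ]
rFR [ 517.41 -366.51   36.  ]
rBL [ 466.03 -437.59   36.  ]
rBR [ 522.36 -440.85   36.  ]
pliers [ 668.86 -366.77    6.  ]
```

View pics/c6.png

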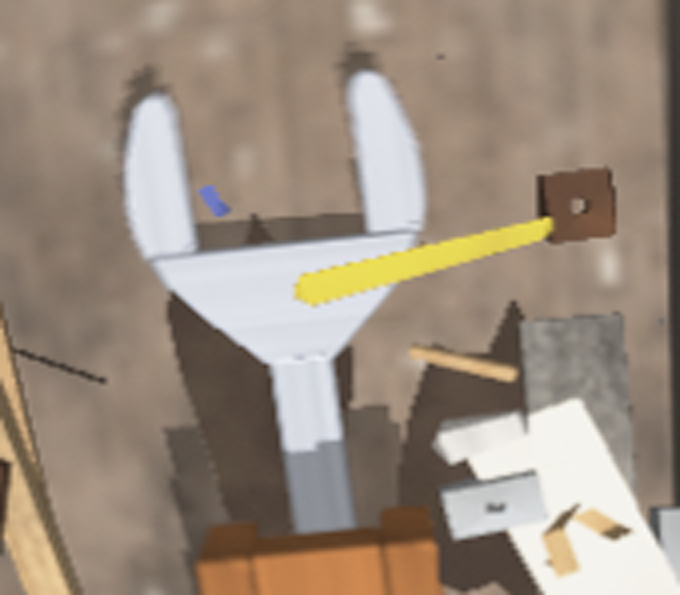

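Crop: head, neck at crop x 270–345, floating-looking clutter only. Spanner axis heading ≈92.9°, neck at (489.7,−338). Descending to it.

Call:
{"op": "send_rows", "data": {
  "moves": [
    [0,-11,0,-5.8],
    [30,0,0,0],
    [45,0,0,0],
    [50,0,0,0],
    [45,0,0,0],
    [30,0,0,0],
    [12,0,0,0],
    [0,0,0,0]
  ]
}}

```text
time: 11.4
tool_pos: [489.9, -339.4, 16.8]
tcp_rot: [-2.177, 1.57, 2.573]
contact_force: [0.1, -0.9, 0.5]
grip_width: 92.3
```

```bash
python3 -c "
from h import *
d=snap('wrist','w7.png');plan(489.7,-340,4,2.9)
im=cv2.imread('pics/w7.png');cv2.imwrite('pics/c7.png',im)"
```

```text
t 11.45 pos [ 490.39 -339.88   17.67] tool x [ 0. -0. -1.] y heading 2.2 z heading -87.8 J [-0.73  0.7   1.55 -0.    0.89 -0.77] F [-0.3   0.22 -0.76] M [-0.   -0.07  0.  ] w 91.97360575314148
shift [13.67 -0.71  0.07]
turn(+cw) -0.7379682491342692 full -0.7379682491342692
```

View pics/w7.png

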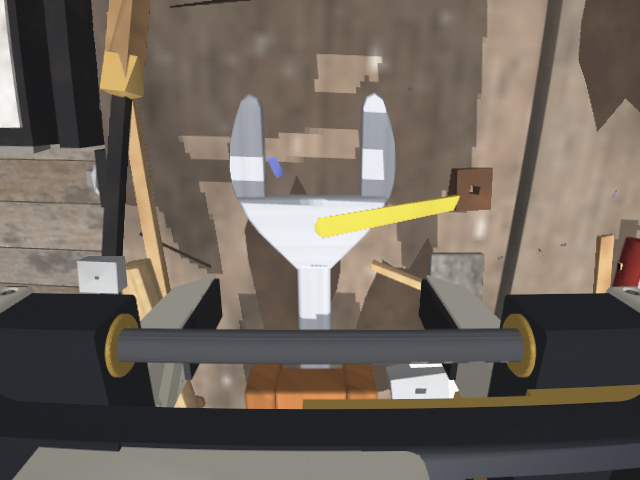

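Spanner neck (314,300) centred between the fingers, square. Descend and grip.

Call:
{"op": "send_rows", "data": {
  "moves": [
    [8,-1,0,-0.5],
    [5,0,0,0],
    [0,0,0,0],
    [0,0,0,0],
    [0,0,0,0],
    [0,0,0,0],
    [0,0,0,0],
    [0,0,0,0]
  ],
  "hand": 0
}}

```text
time: 12.45
tool_pos: [488.6, -339.4, 3.7]
tcp_rot: [-1.784, 1.57, 2.976]
contact_force: [-2.6, -0.0, 1.9]
grip_width: 16.0
```

Call:
{"op": "send_rows", "data": {
  "moves": [
    [0,0,0,0],
    [0,0,0,0],
    [0,0,0,0],
    [-2,0,0,0],
    [0,0,-10,0],
    [0,0,-20,0],
    [0,0,-20,0],
    [0,0,0,0]
  ]
}}

```text
time: 13.45
tool_pos: [486.2, -286.8, 5.6]
tcp_rot: [-2.378, 1.569, 2.384]
contact_force: [0.6, -0.4, -3.3]
grip_width: 15.1
```

```bash
python3 -c "
from h import *
plan(480,-140,4,2.9)"
```

```text
t 13.45 pos [ 486.18 -286.78    5.61] tool x [-0.  0. -1.] y heading 2.9 z heading -87.1 J [-0.67  0.67  1.65  0.    0.81 -0.72] F [ 0.58 -0.36 -3.33] M [ 0.03 -0.1  -0.02] w 15.129665258081813
shift [   1.8     1.13 -146.91]
turn(+cw) -0.04869131924967007 full -0.048691319249684284
```

Pulling well (weight carried, Fz −3.3). Continue out and lay down.

Call:
{"op": "send_rows", "data": {
  "moves": [
    [0,0,-20,0],
    [0,0,-30,0],
    [0,0,-30,0],
    [0,0,-30,0],
    [0,0,-30,0],
    [0,0,-20,0],
    [2,0,0,0],
    [0.5,0,0,0]
  ]
}}

```text
time: 14.45
tool_pos: [479.3, -129.7, 3.6]
tcp_rot: [1.6, 1.57, 0.076]
contact_force: [-1.1, 5.0, 7.0]
grip_width: 15.0
```

Call:
{"op": "send_rows", "data": {
  "moves": [
    [0,0,0,0],
    [0,0,0,0],
    [0,0,0,0],
    [0,0,0,0],
    [-30,0,0,0],
    [-40,0,0,0],
    [-40,0,20,0],
    [0,0,17,0]
  ],
  "hand": 1
}}

```text
time: 15.45
tool_pos: [482.6, -168.1, 116.2]
tcp_rot: [1.015, 1.564, -0.508]
contact_force: [0.4, -1.1, -0.7]
grip_width: 89.4
```

```bash
python3 -c "
from h import *
d=snap('wrist','w8.png');plan(480,-170,4,2.9);print(proj(d,[[478,-126,9],[480,-166,9]]))"
```

```text
t 15.5 pos [ 481.75 -169.53  114.44] tool x [ 0. -0. -1.] y heading 2.7 z heading -87.3 J [-0.49  0.44  1.72 -0.    0.98 -0.53] F [ 1.46 -1.9   0.47] M [-0.16 -0.14  0.06] w 90.61898154316309
shift [110.43  -2.15   0.05]
turn(+cw) -0.22617101786987348 full -0.2261710178698877
[[313.11 173.09]
 [313.56 228.09]]
```

View pics/w8.png

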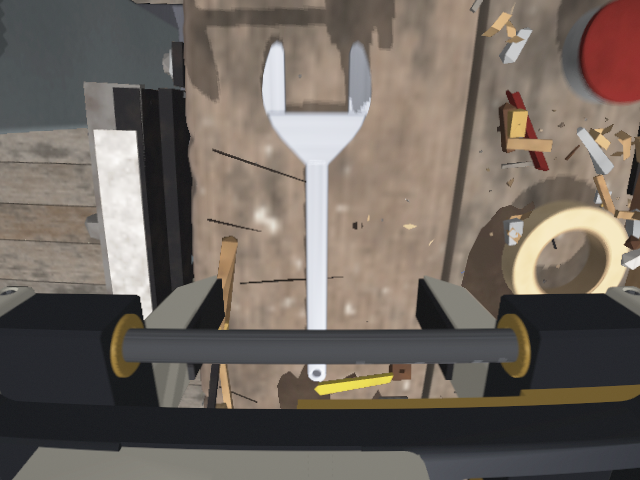

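Spanner flat on bench, tips (277,42)/(360,42), shank centred at u≈317, handle end ≈(317,380). (12 pictures viewed: from here on image code only.)

```bash
python3 -c "
from h import *
d=ld('w8.png')
for n,p in [('tipL',(277,41)),('tipR',(359,41)),('headL',(263,85)),('headR',(371,80)),('floorL',(286,112)),('floorR',(348,112)),('shank180L',(306,180)),('shank180R',(327,180)),('s300L',(307,300)),('s300R',(327,300)),('end',(317,381))]: print(n,atz(d,p,9))
# subpixel shank edges
im=cv2.imread('pics/w8.png').astype(int).sum(2)
for v in (180,200,220,240,260,280,300,320):
    g=np.diff(im[v,290:345]);print(v,290+g.argmax(),290+g.argmin(),end='; ')
"
```

```text
tipL [451.26 -41.98   9.  ]
tipR [503.81 -39.47   9.  ]
headL [442.59 -69.3    9.  ]
headR [513.4  -62.84   9.  ]
floorL [458.15 -85.84   9.  ]
floorR [499.61 -83.9    9.  ]
shank180L [ 473.22 -131.07    9.  ]
shank180R [ 487.94 -130.4     9.  ]
s300L [ 477.35 -224.33    9.  ]
s300R [ 492.84 -223.64    9.  ]
end [ 488.46 -299.94    9.  ]
180 305 327; 200 306 326; 220 305 326; 240 305 326; 260 306 326; 280 306 326; 300 306 325; 320 307 325;
```

Call:
{"op": "send_rows", "data": {
  "moves": [
    [25,0,0,0],
    [40,0,0,0],
    [30,0,0,0],
    [12,0,0,0],
    [3.5,0,0,0],
    [0,0,0,0],
    [0,0,0,0],
    [0,0,0,0]
  ],
  "hand": 0.3
}}

```text
time: 16.5
tool_pos: [481.1, -166.8, 3.5]
tcp_rot: [0.986, 1.569, -0.537]
contact_force: [0.1, -0.8, 0.8]
grip_width: 28.1
```

Call:
{"op": "send_rows", "data": {
  "moves": [
    [0,0,0,0],
    [0,0,0,0],
    [0,0,0,0],
    [0,0,0,0],
    [0,0,0,0]
  ],
  "hand": 0
}}

```text
time: 17.12
tool_pos: [480.8, -166.7, 3.0]
tcp_rot: [0.902, 1.57, -0.621]
contact_force: [-0.6, 0.9, 4.1]
grip_width: 15.3
```

```bash
python3 -c "
from h import *
plan(480,-170,60,2.9)"
```

```text
t 17.125 pos [ 480.84 -166.7     2.95] tool x [ 0. -0. -1.] y heading 2.7 z heading -87.3 J [-0.48  0.61  1.82 -0.    0.71 -0.53] F [-0.64  0.91  4.11] M [ 0.05 -0.06 -0.08] w 15.276488483183247
shift [-57.05  -0.97   3.27]
turn(+cw) -0.18733597086199438 full -0.18733597086199438
```

Call:
{"op": "send_rows", "data": {
  "moves": [
    [-10,0,0,0],
    [-20,0,0,0],
    [-18,0,0,0],
    [-8,0,0,0],
    [0,0,0,8],
    [0,0,0,8],
    [0,0,0,6],
    [0,0,0,0]
  ]
}}

```text
time: 18.12
tool_pos: [480.2, -166.4, 58.3]
tcp_rot: [-1.637, 1.57, 2.74]
contact_force: [-1.0, 0.4, -4.4]
grip_width: 15.5
```

```bash
python3 -c "
from h import *
d=snap('wrist','w9.png');plan(522.6,-44.4,58,-19.5)
im=cv2.imread('pics/w9.png').astype(int)
g=cv2.cvtColor(im.astype(np.uint8),cv2.COLOR_BGR2GRAY).astype(int)
p=np.array(d['obs_pos']);T=R.from_euler('xyz',d['obs_rot']).as_matrix()
# shank/mouth edges at rows: tool coords at spanner top plane
zt=p[2]-3+9
for v in (15,30,45,60,75,130,200,220,240,260,280,300):
    r=g[v,200:440];e=[]
    gr=np.diff(r)
    idx=np.argsort(-abs(gr))[:6]; idx.sort()
    print(v,[(200+i,int(gr[i]),(T.T@(atz(d,(200.5+i+.5,v),zt)-p))[1:].round(1)) for i in idx])
"
```

```text
t 18.175 pos [ 480.26 -166.45   58.34] tool x [-0.  0. -1.] y heading -19.2 z heading -109.2 J [-0.48  0.52  1.78 -0.    0.85 -0.15] F [-0.58 -0.54 -3.98] M [-0.12 -0.05  0.  ] w 15.607991202609986
shift [   0.34   -0.07 -129.19]
turn(+cw) 0.33843553148668093 full 0.33843553148668093
15 [(np.int64(232), 58, array([ -30.5, -117.4])), (np.int64(233), 50, array([ -30.2, -117.4])), (np.int64(262), -49, array([ -19.5, -117.2])), (np.int64(378), 41, array([  22.7, -117.2])), (np.int64(379), 79, array([  23. , -117.2])), (np.int64(437), -99, array([  44.3, -117.5]))]
30 [(np.int64(228), 62, array([ -32.3, -112.3])), (np.int64(229), 69, array([ -31.9, -112.3])), (np.int64(262), -42, array([ -19.7, -112.1])), (np.int64(263), -38, array([ -19.3, -112.1])), (np.int64(394), 48, array([  28.7, -112.1])), (np.int64(400), -41, array([  31. , -112.2]))]
45 [(np.int64(226), 112, array([ -33.3, -107.1])), (np.int64(262), -27, array([ -19.9, -107. ])), (np.int64(263), -44, array([ -19.5, -106.9])), (np.int64(364), 29, array([  17.8, -106.9])), (np.int64(375), -35, array([  21.9, -106.9])), (np.int64(37
[... 1777 characters left out ...]
82), 33, array([-14.8, -22.1])), (np.int64(283), 26, array([-14.3, -22.1])), (np.int64(301), -17, array([ -6.6, -22.1])), (np.int64(338), 19, array([  9.3, -22.1]))]
280 [(np.int64(297), -46, array([ -8.5, -12.7])), (np.int64(298), -57, array([ -8. , -12.7])), (np.int64(301), 65, array([ -6.7, -12.7])), (np.int64(337), -44, array([  9. , -12.7])), (np.int64(338), -52, array([  9.4, -12.7])), (np.int64(342), 60, array([ 11.2, -12.7]))]
300 [(np.int64(280), 72, array([-16.2,  -3. ])), (np.int64(295), -56, array([-9.6, -3. ])), (np.int64(302), 93, array([-6.4, -3. ])), (np.int64(337), -69, array([ 9.1, -3. ])), (np.int64(344), 64, array([12.2, -3. ])), (np.int64(359), -61, array([18.9, -3. ]))]
```

Call:
{"op": "send_rows", "data": {
  "moves": [
    [0.5,-1.8,-15,0],
    [0,0,-30,0],
    [0,0,-30,0],
    [0,0,-30,0],
    [0,0,-20,0],
    [0,0,-9,0],
    [0,0,0,0],
    [0,0,0,0]
  ]
}}

```text
time: 19.18
tool_pos: [522.9, -40.0, 58.1]
tcp_rot: [-0.78, 1.57, -2.688]
contact_force: [-0.6, 0.3, -4.3]
grip_width: 15.5
```

```bash
python3 -c "
from h import *
snap('wrist','w10.png');plan(540.8,12.6,57.5,-19.5)"
```

```text
t 19.225 pos [523.01 -40.14  58.16] tool x [-0. -0. -1.] y heading -19.3 z heading -109.3 J [-0.22  0.54  1.74 -0.    0.87  0.11] F [-0.2  -0.73 -4.11] M [-0.11 -0.05 -0.04] w 15.67673459979117
shift [  0.65  -0.66 -55.66]
turn(+cw) 0.17952878637592562 full 0.17952878637592562
```

Call:
{"op": "send_rows", "data": {
  "moves": [
    [0,-0.6,-10,0],
    [0,0,-10,0],
    [0,0,-5,0],
    [0,0,-5,0],
    [0,0,0,0]
  ]
}}

```text
time: 19.85
tool_pos: [532.7, -10.7, 58.2]
tcp_rot: [0.242, 1.571, -1.665]
contact_force: [-0.4, -0.1, -4.6]
grip_width: 15.4
```

```bash
python3 -c "
from h import *
plan(540.8,12.6,57.5,-19.5)"
```

```text
t 19.85 pos [532.66 -10.66  58.17] tool x [-0. -0. -1.] y heading -19.3 z heading -109.3 J [-0.16  0.55  1.71 -0.    0.88  0.17] F [-0.41 -0.13 -4.62] M [-0.14 -0.    0.01] w 15.42877081900224
shift [  0.66   0.02 -24.65]
turn(+cw) 0.2485437826382224 full 0.2485437826382224
```

Call:
{"op": "send_rows", "data": {
  "moves": [
    [0,0,-6,0],
    [0,0,-6,0],
    [0,0,-6,0],
    [0,0,0,0]
  ]
}}

```text
time: 20.35
tool_pos: [538.7, 6.5, 58.2]
tcp_rot: [1.206, 1.571, -0.7]
contact_force: [-0.2, 0.8, -4.2]
grip_width: 15.5
```

```bash
python3 -c "
from h import *
d=snap('wrist','w11.png');plan(540.8,12.6,57.5,-19.5)
g=cv2.imread('pics/w11.png');h=cv2.cvtColor(g,cv2.COLOR_BGR2HSV)
m=((h[...,0]<6)|(h[...,0]>174))&(h[...,1]>140)&(h[...,2]>80); m[120:]=0
n,l,s,c=cv2.connectedComponentsWithStats(m.astype(np.uint8))
print([(s[i].tolist(),c[i]) for i in range(1,n) if s[i][4]>8])
print(proj(d,[[576.1,113.1,66],[576.1,113.1,112],[583,132,66]]))
"
```

```text
t 20.4 pos [538.56   6.19  58.16] tool x [-0. -0. -1.] y heading -19.3 z heading -109.3 J [-0.13  0.56  1.7  -0.    0.89  0.21] F [ 0.25 -0.67 -4.59] M [-0.1  -0.01 -0.03] w 15.597056505572711
shift [ 0.66  0.   -6.79]
turn(+cw) 0.24306009591633426 full 0.24306009591634847
[([27, 0, 17, 10, 101], array([33.67,  3.02])), ([452, 0, 41, 22, 474], array([475.03,   7.5 ]))]
[[317.24  25.81]
 [316.07 -16.79]
 [317.92 -35.44]]
```

Call:
{"op": "send_rows", "data": {
  "moves": [
    [0,0,-3,0],
    [0,0,-2,0],
    [0,0,0,0]
  ]
}}

```text
time: 20.78
tool_pos: [540.2, 10.8, 58.2]
tcp_rot: [0.407, 1.571, -1.501]
contact_force: [-1.1, 0.2, -4.1]
grip_width: 15.4
```

Call:
{"op": "send_rows", "data": {
  "moves": [
    [0,-5.6,-0.15,3],
    [0,-11.1,-0.6,6],
    [0,-11.1,-0.6,6],
    [0,0,0,0]
  ]
}}

```text
time: 21.28
tool_pos: [515.2, 23.4, 58.4]
tcp_rot: [1.008, 1.571, -1.16]
contact_force: [-0.6, 0.4, -4.5]
grip_width: 15.6
```

```bash
cat >> h.py <<'E'
def nut():
    o=get_obs();T=R.from_euler('xyz',o['tcp_rot']).as_matrix();p=np.array(o['tool_pos'])
    print('nut in tool',T.T@(np.array([576.1,113.1,59])-p),'tool F',T.T@np.array(o['contact_force']))
E
python3 -c "
from h import *
plan(540.8,12.6,57.5,-19.5);nut()"
```

```text
t 21.275 pos [515.18  23.41  58.38] tool x [ 0. -0. -1.] y heading -34.2 z heading -124.2 J [-0.1   0.53  1.76 -0.    0.85  0.49] F [-0.62  0.36 -4.54] M [ 0.03  0.06 -0.  ] w 15.589233623483883
shift [ 0.88 27.26 -5.46]
turn(+cw) -14.707474870598134 full -14.707474870598134
nut in tool [  -0.63   -0.04 -108.42] tool F [ 4.54 -0.72  0.05]
```

Call:
{"op": "send_rows", "data": {
  "moves": [
    [0,-7.5,-0.3,4],
    [0,0,0,0]
  ]
}}

```text
time: 21.52
tool_pos: [509.6, 27.6, 58.3]
tcp_rot: [1.509, 1.57, -0.728]
contact_force: [0.1, -0.3, -3.8]
grip_width: 15.5
```

```bash
python3 -c "
from h import *
plan(540.8,12.6,57.5,-19.5);nut()"
```

```text
t 21.525 pos [509.62  27.57  58.32] tool x [ 0. -0. -1.] y heading -38.1 z heading -128.1 J [-0.1   0.52  1.78 -0.    0.85  0.57] F [ 0.1  -0.29 -3.83] M [-0.09  0.02  0.14] w 15.535765008886745
shift [ 0.83 33.77 -7.48]
turn(+cw) -18.635429395937507 full -18.635429395937507
nut in tool [  -0.68   -0.53 -108.33] tool F [3.83 0.25 0.17]
```

```bash
cat >> h.py <<'E'
def asc(f,z,y0,y1,z0,z1,st=1.5):
    d=ld(f);im=cv2.imread('pics/'+f);p=np.array(d['obs_pos']);T=R.from_euler('xyz',d['obs_rot']).as_matrix()
    h=cv2.cvtColor(im,cv2.COLOR_BGR2HSV)
    for zz in np.arange(z0,z1,st*1.6):
        s=''
        for yy in np.arange(y0,y1,st):
            X=p+T@np.array([0,yy,zz]);X[2]=z
            u,v=proj(d,[X])[0].round().astype(int)
            if not(0<=u<640 and 0<=v<480): s+='?';continue
            H,S,V=map(int,h[v,u])
            s+=('r' if (H<6 or H>172) else 'o' if H<17 else 'y' if H<32 else 'b' if 95<H<130 else 'g') if S>130 and V>90 else ' .:-=+*#%@'[min(9,V*10//256)]
        print('%6.1f'%zz,s)
E
python3 -c "
from h import *
snap('wrist','w12.png')
asc('w12.png',64,-45,46,-124,-60)
d=ld('w12.png')"
```

```text
-124.0 ?????????????????????????????????????????????????????????????
-121.6 **=-------@@@###=-*######o@@@@@@@@@@@@@@@@@*=@@@@@@+=====-+:+
-119.2 +--------#@@@%##*****###+o@@@@@@@@@%*@@@@@@@=@@@@@@#+===+=:++
-116.8 ---------@@@@@@*******#+*oooo@@@@@o@@@@@@@@@+@@@@@@@++bbb#-:+
-114.4 --------*@@@@@@*###****+#*ooooooooo@@#@@@@@@-@@@@@@@%bbbbb=++
-112.0 --------@@@@@@@@+@@##**-%*=ooooooo%@@@@@@@@@=@@@@@@@@++++===+
-109.6 ----==-+@@@@@@@@=@@@##**-@@%ooooo%@@+@@@@@@@#@@@@@@@@%======+
-107.2 -----==@@@@@@@@@=@@@@@**+=#@@@@@@@@+@@@@@@@@%@@@@@@@@@+====+=
-104.8 -----==@@@@@@@@%=@@@@@@@@+--=+***=*@@@@@@@@@@@@@@@@@@@#*==*%%
-102.4 :-----=@@@@@@@@@=#@@@@@@@@@@#:+-@@@@@@@@@@@@@@@@@@@@@@%##%%%%
-100.0 :-----:@@@@@@@@@=*@@@@@@@@@@@@@@@@@@@@@@@@@@+@@@@@@@@@%%=*%%%
 -97.6 -------@@@@@@@@@+y@@@@@@@@@@@@@@@@@@@@@@@@*y=@@@@@@@@@*#%%%%%
 -95.2 =:-----@@@@@@@@@*-##@@@@@@@@@@@@@@@@@@@@#yy==@@@@@@@@@#**#%%%
 -92.8 ==:----@@@@@@@@@#--yyy=%@@@@@@@@@@@@@@yyyy===@@@@@@@@@++***%%
 -90.4 ==:----@@@@@@@@@#----yyyy+#@@@%@@**@yyyy=====@@@@@@@@@===++=-
 -88.0 ==-----%@@@@@@@@#-----=yyyyyy*=**+yyyy+=++++=@@@@@@@@@+===--=
 -85.6 ===:----@@@@@@@@*---------+yyyyyyyyyyyy+==+==***#@@@@#===--@@
 -83.2 ====:---***#############+*************************%%*====-+@@
 -80.8 ====:----+***@****@@@@@*****************************=======%@
 -78.4 =====:---=*****************#************************====+++++
 -76.0 =====:----+***************************************+++++======
 -73.6 =====-:----=*************************************++=======***
 -71.2 ======------=***********************************=====-**##***
 -68.8 =======:------*********************************==++::--**###*
 -66.4 =======--------+******************************++++++:::-+*#**
 -64.0 ========:-----=-=***************************++**+++*+-::-+**#
 -61.6 =========---****+-*************************=++++++++++::::-*#
```

```bash
cat >> h.py <<'E'
def hexang(f,r=108.5):
    """angle of hexagon's near edges in tool frame, steel/brass boundary at z=52 -> apex & rotation"""
    d=ld(f);im=cv2.imread('pics/'+f);h=cv2.cvtColor(im,cv2.COLOR_BGR2HSV)
    p=np.array(d['obs_pos']);T=R.from_euler('xyz',d['obs_rot']).as_matrix();L=[];Rr=[]
    for u in range(265,375):
        yl=(h[:130,u,1]>110)&(h[:130,u,0]>14)&(h[:130,u,0]<34)
        st=(h[:130,u,1]<70)&(h[:130,u,2]>110)
        k=[v for v in range(45,128) if yl[v] and yl[v+1] and st[v-3]]
        if k:
            q=T.T@(atz(d,(u+.5,k[0]),52)-p); (L if q[1]<-3 else Rr if q[1]>6 else []).append(q[1:])
    for n,S in (('L',L),('R',Rr)):
        S=np.array(S)
        if len(S)<5: print(n,len(S));continue
        c=np.polyfit(S[:,0],S[:,1],1);r0=abs(S[:,1]-np.polyval(c,S[:,0]));k=r0<=np.quantile(r0,.8);c=np.polyfit(S[k,0],S[k,1],1)
        print(n,len(S),'y',S[:,0].min().round(1),S[:,0].max().round(1),'angle',np.degrees(np.arctan(c[0])).round(1),'icpt',c[1].round(1),'res',r0[k].max().round(2))
E
python3 -c "
from h import *
hexang('w12.png'); hexang('w11.png')
asc('w11.png',52,-45,46,-110,-75)"
```

```text
L 45 y -21.0 -3.3 angle 24.4 icpt -87.5 res 0.34
R 40 y 6.2 21.9 angle -36.5 icpt -84.1 res 0.16
L 42 y -19.9 -3.1 angle 30.5 icpt -91.4 res 0.18
R 40 y 6.3 23.1 angle -30.5 icpt -89.7 res 0.22
-110.0 ------%@@@@@@@@@+@@@@@@@@@@++-*-*-#@@@@@@@@@##=#######**##**+
-107.6 ------@@@@@@@@@%#@@@@@@@@@@@@@@@@@@@@@@@@@@###=#######**#bbbb
-105.2 ------@@@@@@@@@@+@@@@@@@@@@@@@@@@@@@@@@@@%###*=######****++++
-102.8 ------##@%*#%@%#=y+@@@@@@@@@@@@@@@@@@@@@@##*=y+#######***++++
-100.4 -----+##***#####=-yy+=*#%@%####@@###@@#*+-yyy-=######****++++
 -98.0 -----+##***#####=--yyyy=+*###########*=+yyyy--=######****=+++
 -95.6 ------###**#####-----yyyyy=+######*+-yyyyy----=######****##%*
 -93.2 -----=##***####*=-----=yyyyy*=**+-yyyyyy------=#*####****%%%%
 -90.8 ------*#***#####=---------yyyyyyyyyy----------+#*#*##****+*%%
 -88.4 ------******####=----------yyyyyyyyy----------=#*#******+%%%%
 -86.0 -------****###*#=----------yyyyyyyyy----------=**********%%%%
 -83.6 -------=+++++++++++++++++++++++++++++++++++++++++++++****#%%%
 -81.2 --------+*********************************************+++=#%%
 -78.8 ---------*#######**####*****#*****#*#*****************+=--+==
 -76.4 --+###=--+#########################@@#@@############*=--#@@%+
```

Image check: nut was aligned with spanner before turning; it now lags tool by 6°, so turned ≈13°. Continue the arc.

Call:
{"op": "send_rows", "data": {
  "moves": [
    [0,-11.3,-0.6,6],
    [0,-11.3,-0.6,6],
    [0,-11.3,-0.6,6],
    [0,-11.3,-0.6,6],
    [0,-11.3,-0.6,6],
    [0,-11.3,-0.6,6],
    [0,0,0,0]
  ]
}}

```text
time: 22.45
tool_pos: [472.0, 83.5, 58.1]
tcp_rot: [-0.186, 1.57, -3.05]
contact_force: [-0.6, -1.2, -3.9]
grip_width: 15.4
```

```bash
python3 -c "
from h import *
snap('wrist','w13.png');plan(540.8,12.6,57.5,-115);nut();hexang('w13.png')"
```

```text
t 22.5 pos [472.14  83.26  58.08] tool x [-0. -0. -1.] y heading -74.1 z heading -164.1 J [0.01 0.48 1.86 0.   0.81 1.31] F [-1.14  0.93 -3.98] M [-0.01  0.27  0.02] w 15.446074686464886
shift [  0.52  86.79 -46.62]
turn(+cw) 40.93141142946689 full 40.93141142946689
nut in tool [  -1.02   -0.16 -108.15] tool F [ 3.98 -1.2   0.84]
L 47 y -22.0 -3.2 angle 25.6 icpt -86.9 res 0.51
R 38 y 6.3 21.2 angle -36.6 icpt -84.3 res 0.16
```

Call:
{"op": "send_rows", "data": {
  "moves": [
    [0,-11.3,-0.6,6],
    [0,-11.3,-0.6,6],
    [0,-11.3,-0.6,6],
    [0,-11.3,-0.6,6],
    [0,-11.3,-0.6,6],
    [0,-11.3,-0.6,6],
    [0,-9.4,-0.4,5],
    [0,0,0,0]
  ]
}}

```text
time: 23.5
tool_pos: [478.3, 158.8, 57.8]
tcp_rot: [0.384, 1.569, 3.087]
contact_force: [-2.0, 1.0, -3.6]
grip_width: 15.8
```

```bash
python3 -c "
from h import *
snap('wrist','w14.png');plan(540.8,12.6,57.5,-115);nut();hexang('w14.png')
asc('w14.png',64,-45,46,-124,-60)"
```

```text
t 23.55 pos [478.23 158.65  57.87] tool x [-0.  0. -1.] y heading -115.1 z heading 154.9 J [0.17 0.51 1.79 0.   0.84 2.18] F [-3.4   2.85 -3.78] M [0.38 0.55 0.04] w 15.704983738893397
shift [   0.26  105.75 -118.59]
turn(+cw) -0.08634643919292273 full -0.08634643919293694
nut in tool [  -1.28   -0.24 -107.95] tool F [ 3.79 -1.14  4.28]
L 49 y -22.7 -3.4 angle 25.1 icpt -85.5 res 0.38
R 36 y 6.0 20.1 angle -36.7 icpt -84.2 res 0.16
-124.0 ?????????????????????????????????????????????????????????????
-121.6 --=======%%@@@%--+%%%%@%ooooooooooo@@@@@@%=-@@@@@@=======++==
-119.2 --=======%%@@@%#%%%%@%@@ooooooooooo@@@@@@@*-@@@@@@=======+===
-116.8 -:======%%%@@@%#%@@@@@@%oooooooooo*@@@@@@@%=@@@@@@%=====+++==
-114.4 ---====*%%%%@@**%@@@@@-%%ooooooooo@@*@@@@@%+@@@@@@%%%%%%%#===
-112.0 ---====@%%%%@%%*@@@@@@-+*ooooooooo@@@@@@@@@-@@@@@@%%%%%%@@+==
-109.6 ---====@%%%@@%%=%%%%+*+=++ooooooo%%+@@@%%%%=@@@@@@%%#%%@@@%==
-107.2 ---===%@%%%%@%%-%%%**+*.=++==o=*%%=%@@@@%%%#@@@@@@%%@%%%%%%==
-104.8 ==-===%%%%%%@%%-*++*+***.-+++*%%*-=@@@@@@%%#@@@@@@%%%######==
-102.4 -=-===%%%%%%@%%-+********+:::-:-.#@@
[... 498 characters left out ...]
%*=======+
 -83.2 ---::::========--================++++++++++++++**##%======+++
 -80.8 ----:::-++++++%%%%%%%%%%%%%%%%%%%%%%%%%%%%%%%%%%%%#=======+++
 -78.4 ====::::=+++%%%%%%%%%%%%%%%%%%%%%%%%%%%%%%%%%%%%%%*=========+
 -76.0 ====:::::+*%%@%%%@@@@@@@@@@%@@@%@@%%%%%%%@%%%%%%%#========+==
 -73.6 ====::::::*%%%%%%%%%%%%%%%%%%%%%%%%%%%%%%%%%%%%%#==========++
 -71.2 ==--:::::::+%%%%%%%%%%%%%%%%%%%%%%%%%%%%%%%%%%%#===-%%%%*==++
 -68.8 --==::::::::+%%%%%%%%%%%%%%%%%%%%%%%%%%%%%%%%%*===:%%%%%%==++
 -66.4 ===-:::::::::=#%%%%%%%%%%%%%%%%%%%%%%%%%%%%%%+===::*%%%%%====
 -64.0 ===--::+++++-:-*%%%%%%%%%%%%%%%%%%%%%%%%%%%%======:::*%======
 -61.6 =----:-++++++:::+%%%%%%@@@@@@@@@@@@@@@@@%%*=======:-:---::==+
```

Nut ≈89.5° past finger-tight. Ease back 6° and check squareness.

Call:
{"op": "send_rows", "data": {
  "moves": [
    [0,0,0.8,0],
    [0,5.65,-0.15,-3],
    [0,5.65,-0.15,-3],
    [0,0,0,0]
  ]
}}

```text
time: 24.05
tool_pos: [474.2, 148.1, 58.5]
tcp_rot: [-2.833, 1.569, -0.028]
contact_force: [0.7, 0.2, -4.3]
grip_width: 15.7
```

```bash
python3 -c "
from h import *
snap('wrist','w15.png');plan(540.8,12.6,57.5,-115);nut();hexang('w15.png')"
```

```text
t 24.1 pos [474.27 148.29  58.44] tool x [ 0.  0. -1.] y heading -109.3 z heading 160.7 J [ 0.15  0.5   1.81 -0.    0.83  2.06] F [ 0.4  -1.25 -2.61] M [0.06 0.08 0.06] w 15.388106258600363
shift [   1.02  106.   -107.71]
turn(+cw) 5.659613780589524 full 5.659613780589524
nut in tool [  -0.44   -0.52 -107.74] tool F [ 2.61  1.05 -0.79]
L 49 y -22.8 -3.3 angle 29.6 icpt -83.9 res 0.16
R 36 y 6.2 20.3 angle -31.6 icpt -85.6 res 0.19
```

Call:
{"op": "send_rows", "data": {
  "moves": [
    [-4,0,0,0],
    [-6,0,0,0],
    [-8,0,0,0],
    [0,0,0,0]
  ]
}}

```text
time: 24.6
tool_pos: [474.3, 148.8, 77.1]
tcp_rot: [-2.707, 1.569, 0.098]
contact_force: [-0.5, -0.1, -4.4]
grip_width: 15.6
```

```bash
python3 -c "
from h import *
snap('wrist','w16.png');plan(540.8,12.6,57.5,-115);nut()
asc('w16.png',66,-45,46,-124,-60)"
```

```text
t 24.65 pos [473.99 148.73  76.67] tool x [ 0.  0. -1.] y heading -109.3 z heading 160.7 J [ 0.15  0.47  1.8  -0.    0.87  2.06] F [-0.27  0.02 -4.36] M [0.08 0.11 0.  ] w 15.412724437224286
shift [  19.24  106.44 -107.99]
turn(+cw) 5.7196943233179525 full 5.7196943233179525
nut in tool [  17.79   -0.08 -108.13] tool F [4.36 0.07 0.27]
-124.0 =-:===#%%%@@%%+==---#%%%%@ooooooo@@%%%%+=====+@@@@@@%====::::
-121.6 --:===%%%%@@%%+===%%%%%@%ooooooooo@%%%%%*+===*@@@@@@%#===::::
-119.2 --:==+%%%%@@%%+=%%@@@@@@ooooooooooo@@@%***+==*@@@@@@%%======+
-116.8 --:==%%%%%@@%%+=%%@@@@@%%oooooooooo%@*****+==#@@@@@@%%+=====+
-114.4 --:=+%%%%%@%%%+=%@@@@@@#%ooooooooo#@%%*****y-+@@@@@@%%%===++=
-112.0 --:=%%%%%%@@%%+y#%%%@*++*ooooooooo@@-******y-+@@@@@@%%%==+++=
-109.6 ---=%%%%%%@%%%+y#%%%***-++ooooooo+@%@******yy*%@@@@@@%%%%%%==
-107.2 -=:%%%%%%%@%%%+y%%+++++-+++ooooo%%%:@**++++yy*%%@@@@%%%%@@@==
-104.8 --:@%%%%%%@%%%+y+*******.-++++%%%*:@+*****+yy#%%%@@@%%%%%@@==
-102.4 =-:%%%%%%%@%#++y+++++****+::-----.@@@++**++yy+%%@%@@%%%%%%%+=
-100.0 ..:%%%%%%%@%**-y+*+********++:++@@@@@*****+y++%%%%%@%%%%*##==
 -9
[... 400 characters left out ...]
%%%%==++++
 -83.2 ==:::++*****##*********************************+***##%%==++++
 -80.8 ==:::=%%%%%%%%%%%%%%%%%%%%%%%%%%%%%%%%%%%%%%%%%%%%%%%#===+==+
 -78.4 ==::::+%%%%%%%%%%%%%%%%%%%%%%%%%%%%%%%%%%%%%%%%%%%%%#====++++
 -76.0 --:::::#%%%%%%%%%%@%@@@@@@%@%%%%%%%%%%%%%%%%%%%%%%%%+====++++
 -73.6 --:::::-#%%%%%%%%%%%%%%%%%%%%%%%%%%%%%%%%%%%%%%%%%%*========+
 -71.2 =-::::::-*%%%%%%%%%%%%%%%%%%%%%%%%%%%%%%%%%%%%%%%%+======+===
 -68.8 --:::*%*-:*%%%%%%%%%%%%%%%%%%%%%%%%%%%%%%%%%%%%%%+=======++++
 -66.4 -=:-%%%%%=:+%%%%%%%%%%%%%%%%%%%%%%%%%%%%%%%%%%%%--%%%%%==++++
 -64.0 --::%%%%%%:=+%%%%%%%%%%%%%%%%%%%%%%%%%%%%%%%%%#=:%%%%%%==++++
 -61.6 ---:-%%%%=====*%%%%%%%%%%%%%%%%%%%%%%%%%%%%%%==-::%%%%%======
```

Call:
{"op": "send_rows", "data": {
  "moves": [
    [-15,0,0,0],
    [-25,0,0,0],
    [-20,0,0,0],
    [0,20,-7.5,0],
    [0,35,-13,0],
    [0,40,-15,0],
    [0,40,-15,0],
    [0,40,-15,0]
  ]
}}

```text
time: 25.65
tool_pos: [477.8, -39.6, 137.1]
tcp_rot: [3.132, 1.57, -0.346]
contact_force: [0.4, -0.4, -3.8]
grip_width: 15.4
```

Call:
{"op": "send_rows", "data": {
  "moves": [
    [0,40,-15,0],
    [0,40,-15,0],
    [0,40,-15,0],
    [0,0,0,-5],
    [0,0,0,-9.5],
    [0,0,0,-9.5],
    [0,0,0,-9.5],
    [0,0,0,-9.5]
  ]
}}

```text
time: 26.65
tool_pos: [480.6, -166.4, 137.0]
tcp_rot: [1.842, 1.57, -0.88]
contact_force: [-0.2, -0.1, -4.3]
grip_width: 15.9
```

Call:
{"op": "send_rows", "data": {
  "moves": [
    [0,0,0,-9.5],
    [0,0,0,-9.5],
    [0,0,0,-9.5],
    [0,0,0,-9.5],
    [0,0,0,-9.5],
    [0,0,0,-9.5],
    [0,0,0,-9.5],
    [0,0,0,-2.5]
  ]
}}

```text
time: 27.65
tool_pos: [480.7, -166.4, 137.1]
tcp_rot: [0.766, 1.57, -0.755]
contact_force: [-0.1, 0.1, -3.4]
grip_width: 15.0
```

```bash
python3 -c "
from h import *
plan(481,-167,3,2.7)"
```

```text
t 27.65 pos [ 480.66 -166.41  137.06] tool x [ 0. -0. -1.] y heading 2.9 z heading -87.1 J [-0.48  0.4   1.7  -0.    1.04 -0.53] F [-0.07  0.14 -3.37] M [-0.12 -0.06  0.02] w 15.028707592382881
shift [134.06   0.23   0.52]
turn(+cw) 0.1798020676647667 full 0.17980206766475249
```

Lower to bench (net −133.5), watching force.

Call:
{"op": "send_rows", "data": {
  "moves": [
    [25,0,0,0],
    [40,0,0,0],
    [35,0,0,0],
    [20,0,0,0],
    [8,0,0,0],
    [3,0,0,0],
    [2,0,0,0],
    [0,0,0,0]
  ]
}}

```text
time: 28.65
tool_pos: [481.0, -166.5, 3.9]
tcp_rot: [1.019, 1.569, -0.505]
contact_force: [-0.4, -0.5, -3.3]
grip_width: 15.3
```

```bash
python3 -c "
from h import *
plan(481,-167,3,2.7)"
```

```text
t 28.65 pos [ 481.   -166.53    3.89] tool x [ 0. -0. -1.] y heading 2.7 z heading -87.3 J [-0.48  0.61  1.82 -0.    0.72 -0.53] F [-0.4  -0.49 -3.33] M [-0.11 -0.06 -0.02] w 15.329644161972297
shift [ 0.89 -0.02  0.47]
turn(+cw) 0.01064258538819729 full 0.0106425853882115
```

Call:
{"op": "send_rows", "data": {
  "moves": [
    [0.8,0,0,0],
    [0,0,0,0]
  ]
}}

```text
time: 28.9
tool_pos: [480.9, -166.5, 3.0]
tcp_rot: [0.984, 1.57, -0.539]
contact_force: [0.2, -0.5, 1.7]
grip_width: 15.4
```

Call:
{"op": "send_rows", "data": {
  "moves": [
    [0,0,0,0],
    [0,0,0,0],
    [0,0,0,0],
    [0,0,0,0],
    [0,0,0,0],
    [-25,0,0,0],
    [-45,0,0,0],
    [-40,0,0,0]
  ],
  "hand": 1
}}

```text
time: 29.9
tool_pos: [480.5, -166.3, 113.7]
tcp_rot: [-0.643, 1.571, -2.166]
contact_force: [0.2, -1.1, -0.3]
grip_width: 89.5
```

Call:
{"op": "send_rows", "data": {
  "moves": [
    [-50,0,0,0],
    [-50,0,0,0],
    [0,0,-40,0],
    [0,0,-50,0],
    [0,0,-40,0],
    [0,0,0,0],
    [0,0,0,0],
    [0,0,0,0]
  ]
}}

```text
time: 30.9
tool_pos: [474.5, -37.5, 212.3]
tcp_rot: [-0.157, 1.57, -1.682]
contact_force: [0.5, 0.5, 0.3]
grip_width: 91.7
```

```bash
python3 -c "
from h import *
d=snap('wrist','w17.png');plan(481,-167,3,2.7)
print(proj(d,[[477.5,-41,9],[484,-193,9],[488.5,-300,9],[576.1,113.1,66],[496.8,56,66]]))
asc('w17.png',9,-110,110,-330,60,4)
g=cv2.imread('pics/w17.png');h=cv2.cvtColor(g,cv2.COLOR_BGR2HSV)
m=((h[...,0]<7)|(h[...,0]>173))&(h[...,1]>130)&(h[...,2]>70)
n,l,s,c=cv2.connectedComponentsWithStats(m.astype(np.uint8))
for i in range(1,n):
    if s[i][4]>12:
        q=atz(d,c[i],66)
        if np.hypot(q[0]-576,q[1]-113)<40: print(s[i],c[i],head(d,c[i],66,(576.1,113.1)))
"
```

```text
t 30.95 pos [474.49 -37.48 212.3 ] tool x [-0. -0. -1.] y heading 2.6 z heading -87.4 J [-0.24  0.27  1.68 -0.    1.2  -0.29] F [-0.56 -0.34 -0.15] M [-0.04 -0.16 -0.01] w 91.56582370937369
shift [209.33   0.59 129.63]
turn(+cw) -0.07448940409557281 full -0.07448940409557281
[[321.24 206.46]
 [320.76 341.82]
 [320.41 418.8 ]
 [464.63  26.93]
 [352.6  100.84]]
-330.0 ???????????????????????????????????????????????????????
-323.6 ???????????????????????????????????????????????????????
-317.2 ???????????????????????????????????????????????????????
-310.8 ???????????????????????????????????????????????????????
-304.4 ???????????????????????????????????????????????????????
-298.0 ???????????????????????????????????????????????????????
-291.6 ???????????????????????????????????????????????????????
-285.2 ???????????????????????????????????????????????????????
-278.8 ???????????????????????????????????????????????????????
-272.4 ???????????????????????????????????????????????????????
-266.0 ???????????????????????????????????????????????????????
-259.6 ??????????????????????????????????????
[... 2541 characters left out ...]
2.8 ..++:::***++++++++++-+++++**+****=++*********+++******:
   9.2 ...#..-****+++++++++-@@+++*******=@@+*******++++******:
  15.6 ......-******++++++=@@@+++*******+@@@*****#**+++******:
  22.0 ......+*****+++++++-@@@++******#*+@@@*****#***********:
  28.4 ......+*******++++++@@@+***#*****-@@@*#***************:
  34.8 ......+**********++*@@@+**##*****+@@@%****************:
  41.2 ......+****#*****++#@@@-==========@@@##********###****:
  47.6 ......+**#*#*****+*+%%%%%%%%%%%%%%%%%*********###*****:
  54.0 ..:...+*********+*++*@@@@@@@@@@@@@@@*******+****####**-
[481  32  11   7  41] [486.66  34.98] (np.float64(-13.907667357042508), np.float64(17.894212962640406), array([593.47, 108.8 ,  66.  ]))
```

```bash
python3 -c "
from plant import close_job
print(close_job())"
```

```text
the job is handed in; nothing more can be done
None
```

I've handed the job in; `close_job` gives no verdict, so what follows is from my own checks.

- **Finger-tight:** I turned the nut clockwise with the fingers until the moment rose to about 0.2 N m. The red mark then lined up with the white one, and just before tightening the nut measured within about 0.5° of the fitting's axes.
- **Spanner out of the rack:** I drew it out by the neck, laid it flat about 245 mm in front of the rack's origin and let go. I then took it again on the handle, about 27 mm on the head side of its origin.
- **Quarter turn:** The spanner slid onto the nut without measurable force. I swung it about 96° and the nut followed about 89°. I eased it back to within 1° of square, lifted it straight off upward, and laid it back at the same open spot with the arm well clear.

**Last checks:**
- **Nut angle:** the hexagon's edges gave about 89° past finger-tight. The red mark gave about 84° as measured and about 91° after correcting for a camera offset. All are inside the 72–108° band.
- **Spanner:** it shows lying in its place on the bench, about 320 mm from the nut's axis, and the wrist force was near zero. Run time was about 31 s.

**Disagreements and things not checked:**
- The wrist camera read about 1–2 mm off from where the fingers centred, so I used the finger-centred nut axis.
- The measured moment during tightening was well below the expected 0.36 N m. I relied on the images for the turn instead.
- My picture views were used up before tightening, so the later checks were by image code only. I did not separately check the bystanders at the end, though I kept all moves clear of them.

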